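# Close the steriliser pot with its inner lid and take the cover off again

## Robot

A 6-joint arm with a two-finger parallel gripper is mounted at the origin on the work surface. World frame = base frame: x ahead of the robot, y to its left, z up, the work surface at z = 0. Lengths are in m, angles in degrees, forces in N, time in s.
With the tool pointing down it reaches from about 0.4 to 0.825 m from the base axis. Payload 7 kg.
Tool frame: the origin (TCP) lies on the centre line of the jaws, within the pads' length; the fingertips stand r.tip_reach ahead of it and the grasp point (between the pads) is the TCP (r.tip_reach is the distance from the TCP to the fingertips, in m); z points along the fingers, y is the line along which they close (so a half turn about z gives the same grasp; the last joint's range is limited). The gripper opens to 88 mm and grips with 3 to 60 N. Pads are 19 mm wide; open, the fingers measure 130 mm over their backs; the gripper's body (78 mm by 193 mm) begins 47 mm behind the grasp point.
Start: joints at [-58.722, 20.546, 0.682, 0, -70.136, -16.507], TCP at [0.172, -0.653, 0.246] pointing down, gripper open.
Joint ranges: [-176.03, 176.03], [-82.01, 121.73], [-58.28, 71.71], [-173.87, 95.51], [-174.79, -0.11], [-173.66, 173.66]. Speed limits (degrees/s): [136.94, 136.94, 172.46, 180, 180, 180].

## Interface

Orientations are given as [roll, pitch, yaw] about the fixed x, y, z axes, in that order (R = Rz(yaw) Ry(pitch) Rx(roll)).
In Python, from plant import sensors, cams, r gives the robot as it stands.
- The arm moves only by the tool drive_tool, never from a script. Its argument "rows" is a list of rows, each an object of numbers: "fingers": the gripper's target within -1 to 1 (fully open at 1, half-way at 0, shut at -1); "x", "y", "z": the shift along the tool's x, y, z in m; "spin": the turn about the tool's z in rad. A call has 1 to 10 rows; each row is the pose to reach, as a shift and turn from the pose commanded when the call began, along the tool's axes at that moment; what a row does not reach only later rows make up. A row lasts 1/8 s, in which the tool goes at most 62.5 mm and 10.7 degrees, less where a joint would pass 70% of its speed; a pose out of reach is approached as far as the arm can. A call with a gripper value outside its range is refused whole. The fingers move at their own pace and stop on an object; "newtons" is the grip in N (left out, the last holds). Time passes only in rows, so rows that repeat a pose let the fingers close. It gives the time, the measured TCP pose, the force, the opening and the grip force at its end, in the units of the state.
- sensors.get_state(): the state, without advancing time (a new reading comes with each control period).
- cams.capture(name): name is "scene" or "top"; returns a dict with "pixels" (480x640x3 uint8, red, green, blue), "intrinsics" (3x3 intrinsics, pixels), "k1" (the pictures are not rectified: a ray, as slopes to the right and down, at radius r is drawn at 1 + k1 r^2 times it, then the intrinsics apply), "eye" and "orientation" of the camera in the world. Camera axes: x right, y up, looking along -z (the intrinsics and any distortion apply to the point x, -y, -z); pixel columns grow to the right and rows downward; lengths in m; the calibration is good to about 2 mm. A picture is of the moment at which its call begins. There is no depth.
- r.close_job(): hands the job in; it is judged then, once.
The state is a dict: "time_s": time; "joints": joint angles; "qd": joint speeds; "joint_torque": joint torques, N m; "tcp_pos": TCP position; "eef_rot": TCP orientation; "contact_force": force on the tool from outside, world axes, zero at the start; "moment": the same for the moment, N m; "gripper_width": finger opening in m; "gripper_force": force on a finger pad.
Only numpy, scipy, OpenCV 4.12 (cv2) and the standard library are available. Lean on these libraries where they do the work, as an engineer would, in place of code of your own. Each camera call takes 0.05 s, during which the arm holds its last target. There are 200 camera calls.

## Task

While the pot is still open, press the nozzle cap of the fixed spray bottle that faces it right down and let it spring back up. Only then carry the two nested lids together, by the inner lid's post, to the pot, lower them until the inner lid sits fully home in the mouth, without dropping them, and let go. Last, take the outer lid by its collar and lift it off alone, leaving the inner lid seated in the pot, and finish while still holding the outer lid level and at rest above the pot, well clear of the inner lid's post; nudge none of the other things.

Things in the scene. Friction and masses are not known exactly. Their poses are not given: they have to be found in the camera images.
- pot: Fixed round white ceramic steriliser pot, open on top; outer diameter 104, mouth diameter 96, wall 4, rim 105 above the work surface. Origin: centre of its underside on the work surface, z up.
- inner_lid: Inner lid, cream plastic, 85 to 170 g: a plug 89 in diameter, 14 deep, chamfered foot; a flange 104 in diameter, 6 thick (14 to 20 above the underside). Starts standing on the work surface on its plug. Seated, the plug is in the pot's mouth (3.5 play all round), the flange on the rim, the origin 91 above the pot's. Origin: centre of the plug's underside, z up.
- post_top (a point): Top centre of the inner lid's plain round upright wooden post, 20 in diameter, 72 above the inner lid's origin. The post passes freely up through the outer lid's collar and its top 26 stand out above it. Lifting the inner lid by the post carries the outer lid along.
- outer_lid: Outer lid, ivory plastic, 70 to 140 g, loosely nested over the inner lid: a ring-shaped plate 116 in diameter, 4 thick, resting on the inner lid's flange, with a 5 deep skirt hanging round the flange (3.5 play). Origin: centre of the plate's underside (20 above the inner lid's origin when nested), z up; the skirt's lower edge is at -5, the plate's top at +4.
- collar_top (a point): Centre of the top of the outer lid's round upright collar, 46 in outer diameter, 36 inside, standing 22 above the plate; 26 above the outer lid's origin. Lifting the collar takes the outer lid alone off the inner lid.
- spray_top (a point): Centre of the flat top of the spray bottle's nozzle cap, a grey cylinder 28 in diameter, 175 above the work surface when up. The white bottle, 52 in diameter, is fixed upright 120 to 140 beyond the pot (further from the robot), its short spout turned towards the pot.
- spray_cap (a joint): How far the nozzle cap is pressed down, in m: 0 up, 0.007 at its stop. A spring pushes it back: about 2 N to start it, 5 N at the stop.
- teething_ring: Red silicone ring, 70 across, 14 thick, lying flat. Origin: centre of its underside. Bystander, to be left alone.
- turtle_rattle: Wooden turtle rattle, about 65 long, 48 wide, 28 high. Origin: under its centre. Bystander, to be left alone.
- cup: Clear plastic cup, rim diameter 72, 85 high. Origin: centre of its underside. Bystander, to be left alone.
- dish: Small ceramic dish, rim diameter 96, 30 high. Origin: centre of its underside. Bystander, to be left alone.
- spoon: Small spoon with a wooden handle, 150 long, lying to the left of the dish. Origin: under the middle. Bystander, to be left alone.
- jar: Closed jar, 60 in diameter, 85 high. Origin: centre of its underside. Bystander, to be left alone.

How it is judged (in metres and radians):
On the way, in this order (a step that is already met when the one before it is completed fails the run):
1. The nozzle cap is pressed down (at least 5 of its 7 mm) (value of joint spray_cap above 0.005 m), for 0.05 s.
2. The nozzle cap has sprung back up (value of joint spray_cap below 0.001 m), for 0.1 s.
3. Both lids, still nested, are lifted together clear of the work surface (height (world z) of inner_lid above 0.03 m and z of outer_lid in the frame of inner_lid between 0.016 and 0.026 m and contact force between the fingers and inner_lid above 0.3 N), for 0.2 s.
4. The nested lids sit fully home on the pot and are let go (z of inner_lid in the frame of pot below 0.0945 m and horizontal distance between inner_lid and pot below 0.006 m and angle between inner_lid's own z axis and vertical below 0.05 rad and z of outer_lid in the frame of inner_lid between 0.016 and 0.026 m and contact force between the fingers and inner_lid below 0.1 N and contact force between the fingers and outer_lid below 0.1 N and linear speed of inner_lid below 0.02 m/s), for 0.2 s.
At the end, for the whole second after the job is handed in: Inner lid seated (within 3.5 mm of seat height, 6 mm of the pot axis, tilt < 0.05 rad), at rest and untouched; outer lid held by the fingers alone, still, tilt < 0.2 rad, its plate over 172 mm above the work surface and within 50 mm of the pot axis; nozzle cap up (z of inner_lid in the frame of pot below 0.0945 m and horizontal distance between inner_lid and pot below 0.006 m and angle between inner_lid's own z axis and vertical below 0.05 rad and linear speed of inner_lid below 0.02 m/s and z of outer_lid in the frame of pot above 0.172 m and horizontal distance between outer_lid and pot below 0.05 m and angle between outer_lid's own z axis and vertical below 0.2 rad and linear speed of outer_lid below 0.03 m/s and contact force between the fingers and outer_lid above 0.5 N and contact force between the fingers and inner_lid below 0.1 N and contact force between outer_lid and inner_lid below 0.05 N and contact force between outer_lid and pot below 0.05 N and value of joint spray_cap below 0.001 m); the arm keeps its last pose, push and grip.
It fails at once if The outer lid is off the inner lid while the inner lid is not seated in the pot (taken off too early, or the inner lid disturbed) (z of outer_lid in the frame of inner_lid above 0.03 m and not (z of inner_lid in the frame of pot below 0.0945 m and horizontal distance between inner_lid and pot below 0.006 m and angle between inner_lid's own z axis and vertical below 0.05 rad)).
It fails at once if The nozzle is pressed after the lids have been lifted (value of joint spray_cap above 0.003 m and height (world z) of inner_lid above 0.03 m).
It fails at once if The lids are dropped (contact force between the fingers and inner_lid below 0.05 N and height (world z) of inner_lid above 0.02 m and linear speed of inner_lid above 0.4 m/s).
It fails at once if A bystander is moved by more than 2 cm (distance of any of teething_ring, turtle_rattle, cup, dish, spoon, jar from where it was at the start of the episode above 0.02 m).
It also fails if it takes over 66 s, if anything falls off the work surface, if the arm or the gripper's body presses on something with over 40 N, if the wrist force passes 120 N, or if a joint passes its speed limit or range.

## Working session

There is one attempt and no reset: what is moved stays moved. The work goes in short steps, Python scripts to look and compute and a tool call to move; the robot and the scene stay as the last step left them, time stands still between calls to the robot, and variables do not carry over. Pictures are saved under pics/ and viewed, at most 10 in all, crops included, and the job is handed in when it is done.

Besides the shell and the picture viewer there is one more tool, called by a JSON object that holds its "method" and its "body", one argument or row to a line. drive_tool: Moves the arm, as the interface text tells. Its arguments: {"type":"object","properties":{"rows":{"type":"array"},"newtons":{"type":"number"}},"required":["rows"]}

```bash
mkdir -p pics; cat > h.py <<'E'
import numpy as np, cv2
from plant import sensors, cams, r
from scipy.spatial.transform import Rotation as R
def cap(n):
    c=cams.capture(n); return c
def save(c,f): cv2.imwrite('pics/'+f,c['pixels'][:,:,::-1])
def rot(c):
    o=np.array(c['orientation'],float)
    return o if o.shape==(3,3) else R.from_euler('xyz',o,degrees=True).as_matrix()
def ray(c,u,v):
    K=np.array(c['intrinsics']); d=np.array([(u-K[0,2])/K[0,0],(v-K[1,2])/K[1,1]]); s=d.copy()
    for _ in range(30): s=d/(1+c['k1']*(s@s))
    return rot(c)@np.array([s[0],-s[1],-1])
def onplane(c,u,v,z):
    e=np.array(c['eye']); d=ray(c,u,v); return e+d*(z-e[2])/d[2]
def proj(c,p):
    q=rot(c).T@(np.array(p)-np.array(c['eye'])); s=np.array([q[0],-q[1]])/-q[2]; s=s*(1+c['k1']*(s@s))
    K=np.array(c['intrinsics']); return np.array([K[0,0]*s[0]+K[0,2],K[1,1]*s[1]+K[1,2]])
E
python3 - <<'E'
from h import *
for n in('scene','top'):
    c=cap(n); save(c,n+'0.png'); print(n,c['intrinsics'],c['k1'],c['eye'],c['orientation'])
print(sensors.get_state(),r.tip_reach)
E
```

```text
scene [[573.22493473   0.         319.62104319]
 [  0.         573.22493473 236.6106862 ]
 [  0.           0.           1.        ]] -0.06170431500128666 [1.29171016 0.95433895 1.01574327] [ 52.80291176   0.37103668 142.65044713]
top [[439.78162456   0.         323.81682458]
 [  0.         439.78162456 242.85149002]
 [  0.           0.           1.        ]] -0.031140977023330216 [0.46261024 0.05804279 1.06158147] [  8.12106749  -1.17501479 -89.55720402]
{'time_s': 0.1, 'joints': array([-5.87222509e+01,  2.05892693e+01,  6.38559421e-01, -1.72844701e-02,
       -7.01365656e+01, -1.65067643e+01]), 'qd': array([ 0.01272508, -0.09209604,  0.00617866,  0.16415405,  0.01477618,
       -0.01788136]), 'joint_torque': array([ 3.52839052e-04, -5.84161198e+01,  2.93753529e+01,  7.01560244e+00,
        1.02002715e-02, -4.28819783e-05]), 'tcp_pos': array([ 0.17195977, -0.65229905,  0.24469238]), 'eef_rot': array([ 1.79911704e+02, -9.22009640e-03, -1.65234893e+02]), 'contact_force': array([-0.0100551 ,  0.5017208 , -0.03034909]), 'moment': array([ 0.00607791, -0.00050478,  0.0030726 ]), 'gripper_force': 0.0, 'gripper_width': 0.08807372780750405} 0.019
```

View pics/scene0.png

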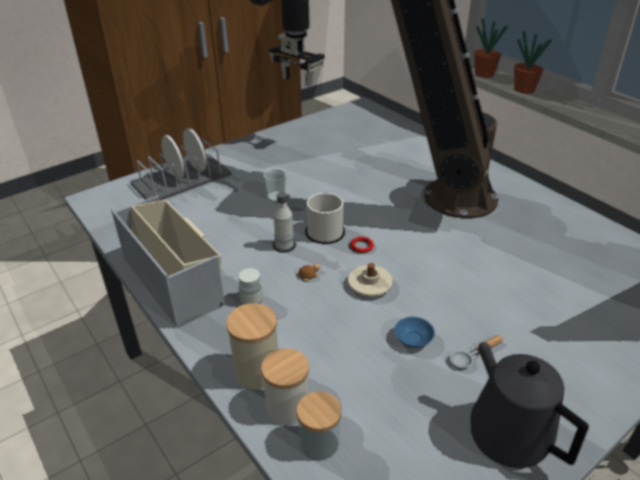

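View pics/top0.png

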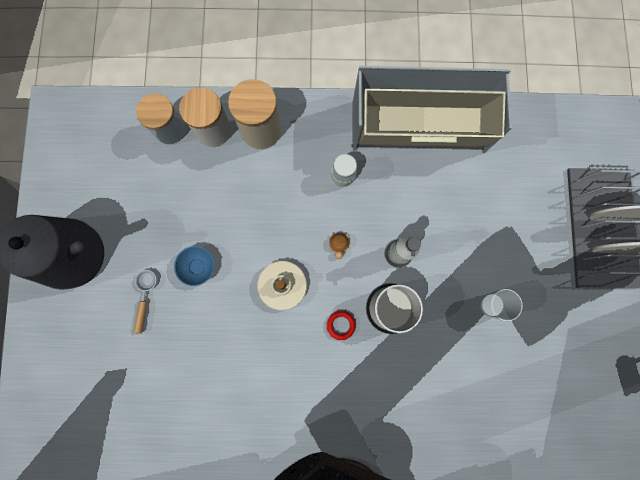

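Top view: lids at about (282,284), post (281,285), pot rim (398,308), nozzle cap (413,243). Scene view: cap (283,199), pot (325,215), lids (371,280), post top (371,266).

```bash
python3 - <<'E'
from h import *
t=cap('top'); s=cap('scene')
a=cv2.resize(t['pixels'][215:345,240:450,::-1],None,fx=3.8,fy=3.8,interpolation=cv2.INTER_CUBIC)
b=cv2.resize(s['pixels'][180:310,230:440,::-1],None,fx=3.8,fy=3.8,interpolation=cv2.INTER_CUBIC)[:,:]
cv2.imwrite('pics/zt.png',a);cv2.imwrite('pics/zs.png',b)
for n,p,z in(('post',(281,285),.072),('pot',(398,308),.105),('cap',(413,243),.175),('lid',(282,284.5),.024)):
    print(n,onplane(t,*p,z))
for n,p,z in(('post',(371,266),.072),('pot',(325,203),.105),('cap',(283,198),.175)):
    print(n,onplane(s,*p,z))
hsv=cv2.cvtColor(t['pixels'],cv2.COLOR_RGB2HSV)
m=cv2.inRange(hsv,(12,25,120),(32,130,255)); m[:, :240]=0;m[:,330:]=0;m[:230]=0
m=cv2.morphologyEx(m,cv2.MORPH_CLOSE,np.ones((5,5)))
k=max(cv2.findContours(m,0,2)[0],key=cv2.contourArea); e=cv2.fitEllipse(cv2.convexHull(k)); print(e,onplane(t,*e[0],.022))
E
```

```text
post [0.50763133 0.13400841 0.072     ]
pot [ 0.45866617 -0.12209543  0.105     ]
cap [ 0.59092456 -0.14183649  0.175     ]
lid [0.5110075  0.13537186 0.024     ]
post [0.51389782 0.14105585 0.072     ]
pot [ 0.46020386 -0.11967856  0.105     ]
cap [ 0.59778792 -0.12483511  0.175     ]
((281.6899719238281, 284.87744140625), (48.52108383178711, 49.295101165771484), 70.1048355102539) [0.51020856 0.13623127 0.022     ]
```

View pics/zt.png

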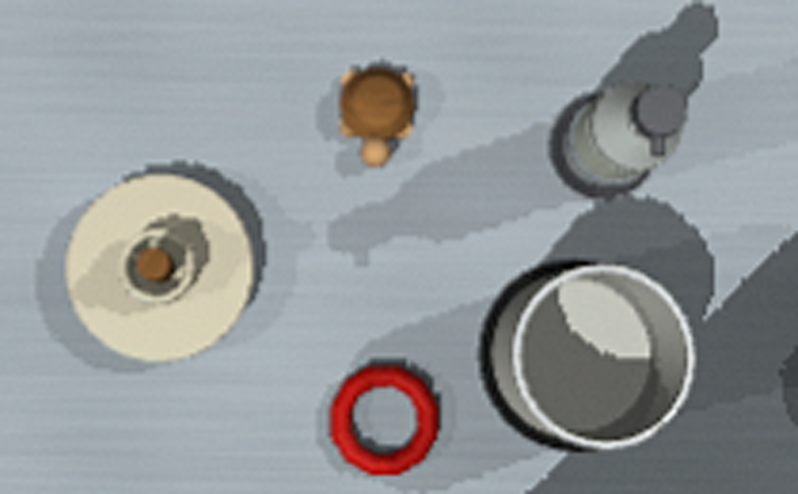

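View pics/zs.png

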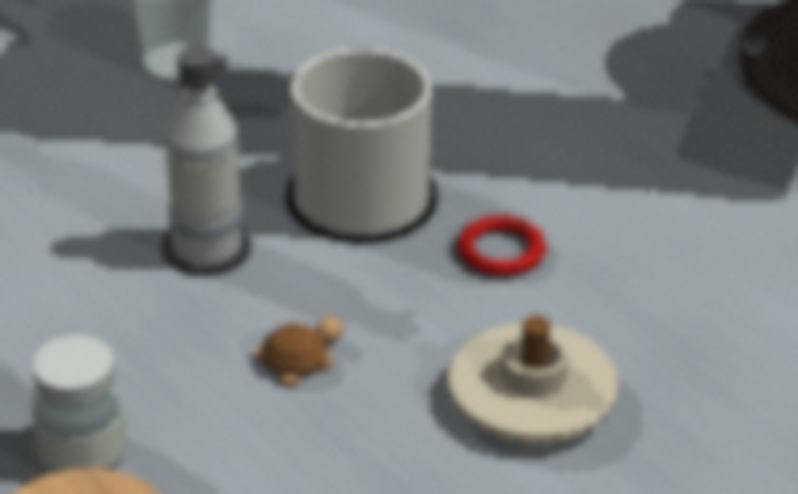

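Crops: top view gives pot rim (398.9,308.9), cap (413.9,243.7), post top (280.5,284.7); scene view gives cap top (283.2,194.7), post top (371.1,264.8), pot rim (325,203.7).

```bash
python3 - <<'E'
from h import *
t=cap('top'); s=cap('scene')
for n,p,q,z in(('post',(280.5,284.7),(371.1,264.8),.072),('pot',(398.9,308.9),(325,203.7),.105),('cap',(413.9,243.7),(283.2,194.7),.175)):
    a,b=onplane(t,*p,z),onplane(s,*q,z); print(n,a[:2],b[:2],(a+b)[:2]/2)
b=onplane(t,398.4,253.7,0); print('base',b, proj(t,[.585,-.135,.175]))
E
```

```text
post [0.50829083 0.13514091] [0.51054404 0.13763944] [0.50941743 0.13639017]
pot [ 0.45674995 -0.12402393] [ 0.46239064 -0.11685736] [ 0.45957029 -0.12044064]
cap [ 0.58949613 -0.14366172] [ 0.5882388 -0.1378218] [ 0.58886746 -0.14074176]
base [ 0.58948026 -0.14485764  0.        ] [409.7406186  245.83204268]
```

{"method": "drive_tool", "body": {
  "rows": [
    {"fingers": -1, "x": -0.05, "y": 0.04, "z": -0.01},
    {"fingers": -1, "x": -0.1, "y": 0.07, "z": -0.01},
    {"fingers": -1, "x": -0.15, "y": 0.11, "z": -0.01},
    {"fingers": -1, "x": -0.2, "y": 0.145, "z": -0.01},
    {"fingers": -1, "x": -0.25, "y": 0.18, "z": -0.01},
    {"fingers": -1, "x": -0.3, "y": 0.217, "z": -0.01},
    {"fingers": -1, "x": -0.35, "y": 0.253, "z": -0.01},
    {"fingers": -1, "x": -0.4, "y": 0.29, "z": -0.01},
    {"fingers": -1, "x": -0.45, "y": 0.326, "z": -0.01},
    {"fingers": -1, "x": -0.49, "y": 0.355, "z": -0.01}
  ]
}}

```text
invalid input
```

{"method": "drive_tool", "body": {
  "rows": [
    {"fingers": -1, "x": -0.05, "y": 0.04, "z": -0.01, "spin": 0},
    {"fingers": -1, "x": -0.1, "y": 0.07, "z": -0.01, "spin": 0},
    {"fingers": -1, "x": -0.15, "y": 0.11, "z": -0.01, "spin": 0},
    {"fingers": -1, "x": -0.2, "y": 0.145, "z": -0.01, "spin": 0},
    {"fingers": -1, "x": -0.25, "y": 0.18, "z": -0.01, "spin": 0},
    {"fingers": -1, "x": -0.3, "y": 0.217, "z": -0.01, "spin": 0},
    {"fingers": -1, "x": -0.35, "y": 0.253, "z": -0.01, "spin": 0},
    {"fingers": -1, "x": -0.4, "y": 0.29, "z": -0.01, "spin": 0},
    {"fingers": -1, "x": -0.45, "y": 0.326, "z": -0.01, "spin": 0},
    {"fingers": -1, "x": -0.49, "y": 0.355, "z": -0.01, "spin": 0}
  ],
  "newtons": 20
}}

```text
time_s: 1.55
tcp_pos: [0.5566, -0.1824, 0.2557]
eef_rot: [-180.0, 0.0, -165.2]
contact_force: [-0.8, -0.0, 0.8]
gripper_width: 0.0007
gripper_force: 0.0
```

{"method": "drive_tool", "body": {
  "rows": [
    {"fingers": -1, "x": -0.042, "y": 0.03, "z": 0.0, "spin": 0},
    {"fingers": -1, "x": -0.042, "y": 0.03, "z": 0.03, "spin": 0},
    {"fingers": -1, "x": -0.042, "y": 0.03, "z": 0.048, "spin": 0},
    {"fingers": -1, "x": -0.042, "y": 0.03, "z": 0.048, "spin": 0}
  ],
  "newtons": 20
}}

```text
time_s: 2.05
tcp_pos: [0.5875, -0.1445, 0.2061]
eef_rot: [180.0, -0.2, -165.2]
contact_force: [0.6, -0.4, 0.5]
gripper_width: 0.0005
gripper_force: 0.0
```

```bash
python3 - <<'E'
from h import *
s=cap('scene'); t=cap('top')
p=sensors.get_state()['tcp_pos']; print(p,proj(s,p-[0,0,.019]),proj(s,[.589,-.143,.175]),proj(t,p))
a=cv2.resize(s['pixels'][150:240,240:340,::-1],None,fx=4,fy=4,interpolation=cv2.INTER_CUBIC)
b=cv2.resize(t['pixels'][195:285,365:465,::-1],None,fx=4,fy=4,interpolation=cv2.INTER_CUBIC)
cv2.imwrite('pics/c1.png',np.hstack([a,b]))
E
```

```text
[ 0.58863729 -0.14494352  0.20827177] [281.33864338 189.13509542] [281.87928511 193.96766843] [418.314239   241.78794636]
```

View pics/c1.png

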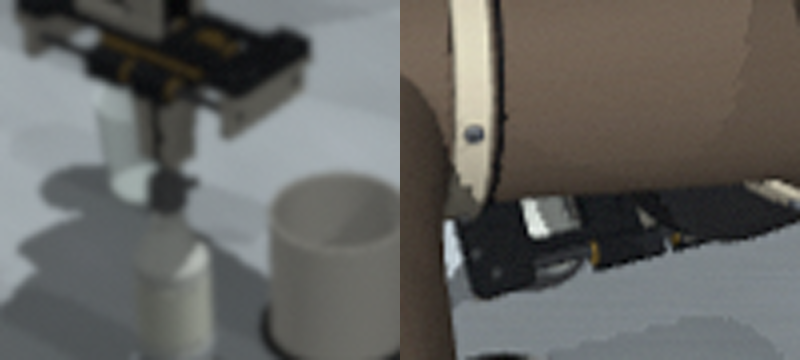

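The fingertips (zoomed about (172,155)) stand right over the cap (172,180).

{"method": "drive_tool", "body": {
  "rows": [
    {"fingers": -1, "x": 0, "y": 0, "z": 0.01, "spin": 0},
    {"fingers": -1, "x": 0, "y": 0, "z": 0.015, "spin": 0},
    {"fingers": -1, "x": 0, "y": 0, "z": 0.019, "spin": 0},
    {"fingers": -1, "x": 0, "y": 0, "z": 0.021, "spin": 0},
    {"fingers": -1, "x": 0, "y": 0, "z": 0.022, "spin": 0},
    {"fingers": -1, "x": 0, "y": 0, "z": 0.022, "spin": 0}
  ],
  "newtons": 20
}}

```text
time_s: 2.9
tcp_pos: [0.5884, -0.1449, 0.1872]
eef_rot: [-180.0, 0.1, -165.2]
contact_force: [-3.7, 2.0, 11.9]
gripper_width: 0.0
gripper_force: 6.0
```

{"method": "drive_tool", "body": {
  "rows": [
    {"fingers": -1, "x": 0, "y": 0, "z": 0.0005, "spin": 0},
    {"fingers": -1, "x": 0, "y": 0, "z": -0.02, "spin": 0},
    {"fingers": -1, "x": 0, "y": 0, "z": -0.05, "spin": 0},
    {"fingers": 0, "x": 0, "y": 0.05, "z": -0.06, "spin": 0},
    {"fingers": 0, "x": 0.001, "y": 0.1, "z": -0.06, "spin": 0},
    {"fingers": 0, "x": 0.002, "y": 0.15, "z": -0.06, "spin": 0},
    {"fingers": 0, "x": 0.003, "y": 0.2, "z": -0.06, "spin": 0},
    {"fingers": 0, "x": 0.004, "y": 0.25, "z": -0.03, "spin": 0},
    {"fingers": 0, "x": 0.005, "y": 0.292, "z": 0.0, "spin": 0},
    {"fingers": 0, "x": 0.005, "y": 0.292, "z": 0.05, "spin": 0}
  ],
  "newtons": 20
}}

```text
time_s: 4.15
tcp_pos: [0.5096, 0.1394, 0.136]
eef_rot: [179.9, 0.2, -165.0]
contact_force: [1.7, 0.5, -0.6]
gripper_width: 0.0437
gripper_force: 0.0
```

```bash
python3 - <<'E'
from h import *
s=cap('scene'); t=cap('top')
p=sensors.get_state()['tcp_pos']; print(p,sensors.get_state()['gripper_width']); print(proj(s,p-[0,0,.019]),proj(s,[.509,.136,.072]),proj(t,p))
a=cv2.resize(s['pixels'][200:310,320:420,::-1],None,fx=4,fy=4,interpolation=cv2.INTER_CUBIC)
b=cv2.resize(t['pixels'][230:340,230:330,::-1],None,fx=4,fy=4,interpolation=cv2.INTER_CUBIC)
cv2.imwrite('pics/c2.png',np.hstack([a,b]))
E
```

```text
[0.50572466 0.1353808  0.13107477] 0.04398509171049606
[372.70715191 251.4024707 ] [371.1286183  264.23640194] [278.19985273 284.60200789]
```

View pics/c2.png

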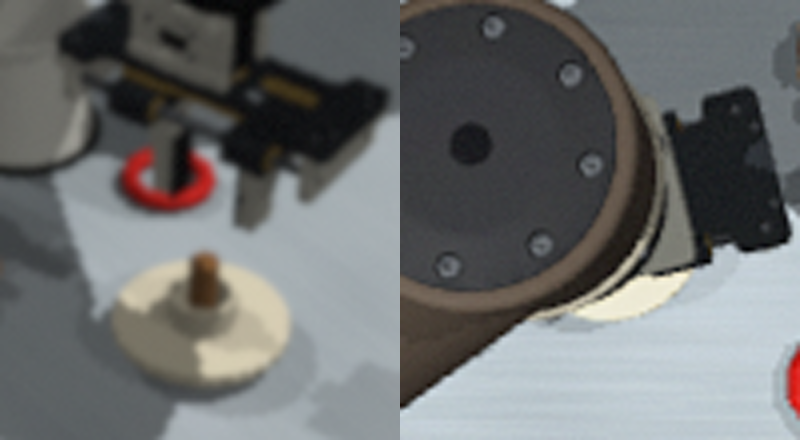

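The open fingers straddle the post (tips around zoomed (173,190) and (250,225), post (204,258)). Descend and grip.

{"method": "drive_tool", "body": {
  "rows": [
    {"fingers": 0, "x": -0.003, "y": 0, "z": 0.02, "spin": 0},
    {"fingers": 0, "x": -0.003, "y": 0, "z": 0.045, "spin": 0},
    {"fingers": 0, "x": -0.003, "y": 0, "z": 0.058, "spin": 0},
    {"fingers": 0, "x": -0.003, "y": 0, "z": 0.062, "spin": 0},
    {"fingers": 0, "x": -0.003, "y": 0, "z": 0.062, "spin": 0},
    {"fingers": -1, "x": -0.003, "y": 0, "z": 0.062, "spin": 0},
    {"fingers": -1, "x": -0.003, "y": 0, "z": 0.062, "spin": 0},
    {"fingers": -1, "x": -0.003, "y": 0, "z": 0.062, "spin": 0},
    {"fingers": -1, "x": -0.003, "y": 0, "z": 0.062, "spin": 0}
  ],
  "newtons": 30
}}

```text
time_s: 5.38
tcp_pos: [0.5121, 0.1373, 0.0738]
eef_rot: [180.0, 0.0, -165.2]
contact_force: [0.1, 0.5, 1.1]
gripper_width: 0.0191
gripper_force: 30.0
```

```bash
python3 - <<'E'
from h import *
for _ in range(4): print(sensors.get_state()['tcp_pos']); cap('top')
E
```

```text
[0.51211045 0.1373084  0.07380629]
[0.5121173  0.13731376 0.07380489]
[0.51211055 0.13727833 0.07380035]
[0.51211657 0.13726645 0.0737947 ]
```

{"method": "drive_tool", "body": {
  "rows": [
    {"fingers": -1, "x": 0, "y": 0, "z": -0.01, "spin": 0},
    {"fingers": -1, "x": 0, "y": 0, "z": -0.025, "spin": 0},
    {"fingers": -1, "x": 0, "y": 0, "z": -0.045, "spin": 0},
    {"fingers": -1, "x": 0, "y": 0, "z": -0.07, "spin": 0},
    {"fingers": -1, "x": 0, "y": 0, "z": -0.1, "spin": 0},
    {"fingers": -1, "x": 0, "y": 0, "z": -0.13, "spin": 0},
    {"fingers": -1, "x": 0, "y": 0, "z": -0.15, "spin": 0},
    {"fingers": -1, "x": 0, "y": 0, "z": -0.15, "spin": 0}
  ],
  "newtons": 30
}}

```text
time_s: 6.58
tcp_pos: [0.5126, 0.1374, 0.2258]
eef_rot: [179.9, 0.2, -165.2]
contact_force: [-0.6, 0.1, -3.3]
gripper_width: 0.0194
gripper_force: 30.0
```

{"method": "drive_tool", "body": {
  "rows": [
    {"fingers": -1, "x": 0.01, "y": -0.02, "z": 0, "spin": 0},
    {"fingers": -1, "x": 0.025, "y": -0.05, "z": 0, "spin": 0},
    {"fingers": -1, "x": 0.042, "y": -0.085, "z": 0, "spin": 0},
    {"fingers": -1, "x": 0.06, "y": -0.12, "z": 0, "spin": 0},
    {"fingers": -1, "x": 0.078, "y": -0.155, "z": 0, "spin": 0},
    {"fingers": -1, "x": 0.095, "y": -0.19, "z": 0, "spin": 0},
    {"fingers": -1, "x": 0.109, "y": -0.218, "z": 0, "spin": 0},
    {"fingers": -1, "x": 0.116, "y": -0.233, "z": 0, "spin": 0},
    {"fingers": -1, "x": 0.118, "y": -0.237, "z": 0, "spin": 0},
    {"fingers": -1, "x": 0.118, "y": -0.237, "z": 0, "spin": 0}
  ],
  "newtons": 30
}}

```text
time_s: 7.82
tcp_pos: [0.4581, -0.1222, 0.2233]
eef_rot: [180.0, -0.0, -165.3]
contact_force: [-0.5, 0.2, -2.9]
gripper_width: 0.0189
gripper_force: 30.0
```

```bash
python3 - <<'E'
from h import *
s=cap('scene'); t=cap('top')
p=sensors.get_state()['tcp_pos']; print(p)
# projected lid/pot extreme points
o=p-[0,0,.0738]
def el(c,ctr,rad):
    P=np.array([proj(c,np.array(ctr)+[rad*np.cos(a),rad*np.sin(a),0]) for a in np.linspace(0,6.28,90)]); return P.min(0).round(1),P.max(0).round(1)
print('plate pred',el(s,o+[0,0,.024],.058),'pot rim pred',el(s,[.458,-.122,.105],.052),'base', el(s,[.458,-.122,0.],.052))
a=cv2.resize(s['pixels'][140:250,250:380,::-1],None,fx=5,fy=5,interpolation=cv2.INTER_CUBIC)
cv2.imwrite('pics/c3.png',a)
E
```

```text
[ 0.45840335 -0.12167539  0.22342496]
plate pred (array([304.2, 171.2]), array([345.9, 193.3])) pot rim pred (array([306.9, 192.5]), array([343.3, 212.8])) base (array([307.6, 221.6]), array([342.7, 242.6]))
```

View pics/c3.png

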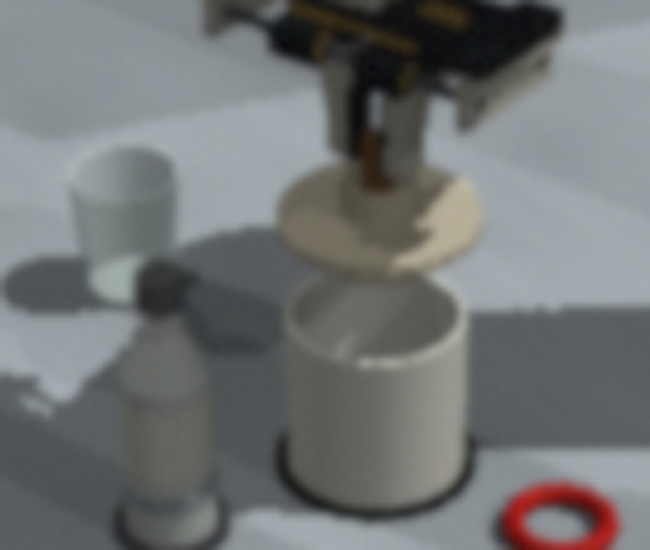

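Lid disc (zoomed x 276–484) is centred over the pot mouth (285–469) to about 2 mm. Lowering with force checks.

{"method": "drive_tool", "body": {
  "rows": [
    {"fingers": -1, "x": -0.0015, "y": 0, "z": 0.015, "spin": 0},
    {"fingers": -1, "x": -0.0015, "y": 0, "z": 0.03, "spin": 0},
    {"fingers": -1, "x": -0.0015, "y": 0, "z": 0.038, "spin": 0},
    {"fingers": -1, "x": -0.0015, "y": 0, "z": 0.042, "spin": 0},
    {"fingers": -1, "x": -0.0015, "y": 0, "z": 0.045, "spin": 0},
    {"fingers": -1, "x": -0.0015, "y": 0, "z": 0.048, "spin": 0},
    {"fingers": -1, "x": -0.0015, "y": 0, "z": 0.05, "spin": 0},
    {"fingers": -1, "x": -0.0015, "y": 0, "z": 0.05, "spin": 0}
  ],
  "newtons": 30
}}

```text
time_s: 8.93
tcp_pos: [0.4597, -0.1218, 0.1736]
eef_rot: [-180.0, 0.0, -165.2]
contact_force: [0.2, 0.5, -2.2]
gripper_width: 0.0191
gripper_force: 30.0
```

{"method": "drive_tool", "body": {
  "rows": [
    {"fingers": -1, "x": 0, "y": 0, "z": 0.003, "spin": 0},
    {"fingers": -1, "x": 0, "y": 0, "z": 0.006, "spin": 0},
    {"fingers": -1, "x": 0, "y": 0, "z": 0.008, "spin": 0},
    {"fingers": -1, "x": 0, "y": 0, "z": 0.009, "spin": 0},
    {"fingers": -1, "x": 0, "y": 0, "z": 0.009, "spin": 0}
  ],
  "newtons": 30
}}

```text
time_s: 9.55
tcp_pos: [0.4597, -0.1218, 0.1648]
eef_rot: [-180.0, -0.0, -165.2]
contact_force: [-2.3, 1.4, 2.7]
gripper_width: 0.0191
gripper_force: 30.0
```

{"method": "drive_tool", "body": {
  "rows": [
    {"fingers": 0, "x": 0, "y": 0, "z": 0.009, "spin": 0},
    {"fingers": 0, "x": 0, "y": 0, "z": 0, "spin": 0},
    {"fingers": 0, "x": 0, "y": 0, "z": 0, "spin": 0},
    {"fingers": 0, "x": 0, "y": 0, "z": 0, "spin": 0}
  ],
  "newtons": 30
}}

```text
time_s: 10.05
tcp_pos: [0.4598, -0.1218, 0.1647]
eef_rot: [180.0, 0.0, -165.2]
contact_force: [1.0, 0.4, 0.8]
gripper_width: 0.0434
gripper_force: 0.0
```

{"method": "drive_tool", "body": {
  "rows": [
    {"fingers": 0, "x": 0, "y": 0, "z": -0.02, "spin": 0},
    {"fingers": 1, "x": 0, "y": 0, "z": -0.045, "spin": 0},
    {"fingers": 1, "x": 0, "y": 0, "z": -0.06, "spin": 0},
    {"fingers": 1, "x": 0, "y": 0, "z": -0.06, "spin": 0},
    {"fingers": 1, "x": 0, "y": 0, "z": -0.06, "spin": 0}
  ],
  "newtons": 20
}}

```text
time_s: 10.68
tcp_pos: [0.4592, -0.1217, 0.2237]
eef_rot: [180.0, -0.1, -165.2]
contact_force: [-0.1, -0.4, -0.3]
gripper_width: 0.0783
gripper_force: 0.0
```

```bash
python3 - <<'E'
from h import *
s=cap('scene')
p=sensors.get_state()['tcp_pos']; print(p)
def el(c,ctr,rad):
    P=np.array([proj(c,np.array(ctr)+[rad*np.cos(a),rad*np.sin(a),0]) for a in np.linspace(0,6.28,90)]); return ((P-[250,140])*5).min(0).round(),((P-[250,140])*5).max(0).round()
for z,r_ in((.163,.010),(.137,.023),(.115,.058)): print(z,el(s,[p[0],p[1],z],r_))
a=cv2.resize(s['pixels'][140:250,250:380,::-1],None,fx=5,fy=5,interpolation=cv2.INTER_CUBIC)
cv2.imwrite('pics/c4.png',a)
E
```

```text
[ 0.45912658 -0.12177449  0.22355844]
0.163 (array([356., 217.]), array([392., 236.]))
0.137 (array([333., 244.]), array([415., 288.]))
0.115 (array([272., 243.]), array([476., 356.]))
```

View pics/c4.png

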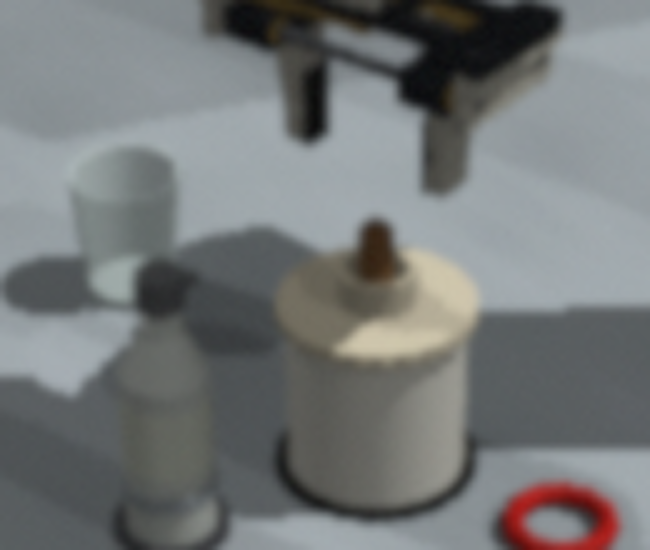

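Lids sit level on the pot: plate edges at zoomed x 275–481, post top (376,222), fingers open either side. Next, grip the collar.

{"method": "drive_tool", "body": {
  "rows": [
    {"fingers": 1, "x": 0.001, "y": 0, "z": 0.03, "spin": 0},
    {"fingers": 1, "x": 0.001, "y": 0, "z": 0.06, "spin": 0},
    {"fingers": 1, "x": 0.001, "y": 0, "z": 0.078, "spin": 0},
    {"fingers": 1, "x": 0.001, "y": 0, "z": 0.083, "spin": 0},
    {"fingers": 1, "x": 0.001, "y": 0, "z": 0.0845, "spin": 0},
    {"fingers": 1, "x": 0.001, "y": 0, "z": 0.0845, "spin": 0},
    {"fingers": -1, "x": 0.001, "y": 0, "z": 0.0845, "spin": 0},
    {"fingers": -1, "x": 0.001, "y": 0, "z": 0.0845, "spin": 0},
    {"fingers": -1, "x": 0.001, "y": 0, "z": 0.0845, "spin": 0},
    {"fingers": -1, "x": 0.001, "y": 0, "z": 0.0845, "spin": 0}
  ],
  "newtons": 20
}}

```text
time_s: 11.98
tcp_pos: [0.4587, -0.122, 0.1401]
eef_rot: [180.0, 0.0, -165.2]
contact_force: [-1.1, 0.7, 0.4]
gripper_width: 0.053
gripper_force: 0.0
```

{"method": "drive_tool", "body": {
  "rows": [
    {"fingers": -1, "x": 0, "y": 0, "z": 0, "spin": 0},
    {"fingers": -1, "x": 0, "y": 0, "z": 0, "spin": 0},
    {"fingers": -1, "x": 0, "y": 0, "z": 0, "spin": 0}
  ],
  "newtons": 20
}}

```text
time_s: 12.35
tcp_pos: [0.4588, -0.1221, 0.1401]
eef_rot: [-180.0, -0.0, -165.2]
contact_force: [-0.2, 0.4, -0.1]
gripper_width: 0.0457
gripper_force: 20.0
```

Gripping the 46 mm collar. Lift slowly.

{"method": "drive_tool", "body": {
  "rows": [
    {"fingers": -1, "x": 0, "y": 0, "z": -0.005, "spin": 0},
    {"fingers": -1, "x": 0, "y": 0, "z": -0.012, "spin": 0},
    {"fingers": -1, "x": 0, "y": 0, "z": -0.022, "spin": 0},
    {"fingers": -1, "x": 0, "y": 0, "z": -0.035, "spin": 0},
    {"fingers": -1, "x": 0, "y": 0, "z": -0.05, "spin": 0},
    {"fingers": -1, "x": 0, "y": 0, "z": -0.065, "spin": 0},
    {"fingers": -1, "x": 0, "y": 0, "z": -0.08, "spin": 0},
    {"fingers": -1, "x": 0, "y": 0, "z": -0.09, "spin": 0},
    {"fingers": -1, "x": 0, "y": 0, "z": -0.095, "spin": 0},
    {"fingers": -1, "x": 0, "y": 0, "z": -0.095, "spin": 0}
  ],
  "newtons": 20
}}

```text
time_s: 13.6
tcp_pos: [0.4588, -0.122, 0.2352]
eef_rot: [180.0, 0.0, -165.2]
contact_force: [-1.2, -0.0, -1.8]
gripper_width: 0.0453
gripper_force: 20.0
```

{"method": "drive_tool", "body": {
  "rows": [
    {"fingers": -1, "x": 0, "y": 0, "z": 0, "spin": 0},
    {"fingers": -1, "x": 0, "y": 0, "z": 0, "spin": 0},
    {"fingers": -1, "x": 0, "y": 0, "z": 0, "spin": 0},
    {"fingers": -1, "x": 0, "y": 0, "z": 0, "spin": 0}
  ],
  "newtons": 20
}}

```text
time_s: 14.1
tcp_pos: [0.4587, -0.122, 0.2349]
eef_rot: [180.0, -0.0, -165.2]
contact_force: [-0.2, -0.1, -1.6]
gripper_width: 0.0456
gripper_force: 20.0
```

```bash
python3 - <<'E'
from h import *
s=cap('scene'); a=cv2.resize(s['pixels'][120:250,250:380,::-1],None,fx=4.5,fy=4.5,interpolation=cv2.INTER_CUBIC)
cv2.imwrite('pics/c5.png',a)
E
```

```text
(no output)
```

View pics/c5.png

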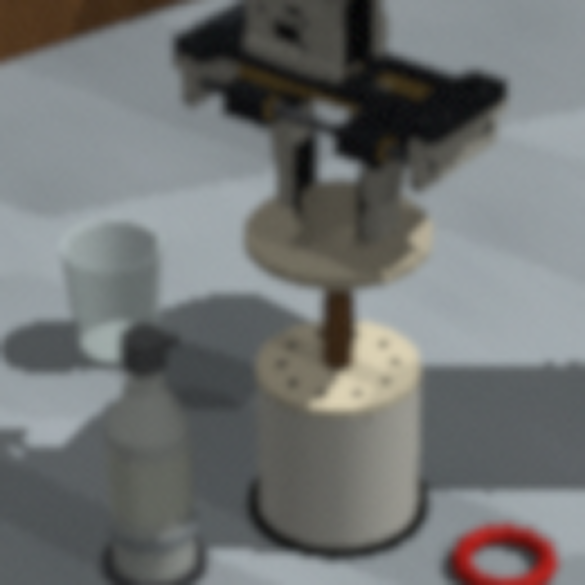

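The outer lid (340,235) is held level above the seated inner lid (338,365), whose post stands clear below it. Hand in.

```bash
python3 -c "
from plant import r
print(r.close_job())"
```

```text
the job is handed in; nothing more can be done
None
```

I pressed the nozzle cap to its stop and lifted clear of it, set the nested lids home in the pot, and handed the job in with the outer lid held level about 0.2 m up and no bystander touched as far as I could see; no verdict came back.

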